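# Lock the open corner of a card display case with the flat driver

## Robot

A 6-joint arm with a two-finger parallel gripper is mounted at the origin on the work surface. World frame = base frame: x ahead of the robot, y to its left, z up, the work surface at z = 0. Lengths are in m, angles in rad, forces in N, time in s.
With the tool pointing down it reaches from about 0.35 to 0.975 m from the base axis. Payload 4.9 kg.
Tool frame: the origin (TCP) lies at the centre of the arm's flange, where the gripper is bolted on; the fingertips stand 173 mm ahead of it and the grasp point (between the pads) lies 155 mm ahead of it (ctrl.finger_overhang is the distance from the TCP to the fingertips, in m); z points along the fingers, y is the direction in which the jaws open and shut (so a half turn about z gives the same grasp; the last joint's range is limited). The gripper opens to 85 mm and grips with 20 to 120 N. Pads are 22 mm wide; open, the fingers measure 114 mm over their backs; the gripper's body (76 mm by 85 mm) begins 54 mm behind the grasp point. The pads swing forward as they close: fully open they stand 13 mm farther back than shut.
Start: joints at [1.043, 0.053, 1.613, -0, 1.476, -0.119], TCP at [0.248, 0.573, 0.405] pointing down, gripper open.
Joint ranges: [-3.01, 3.01], [-1.01, 2.22], [0.06, 2.58], [-1.02, 4.17], [0.09, 2.62], [-3.14, 3.14]. Speed limits (rad/s): [2.57, 2.57, 3.14, 3.14, 3.14, 3.14].

## Interface

Orientations are given as a rotation vector (axis times angle).
In Python, from station import ctrl, eyes, spotter gives the robot as it stands.
- The arm moves only by the shell command python3 -m crank 'ROWS' [FORCE]. ROWS is JSON, a list of rows, each a list of 7 numbers: the turn, a rotation vector about the tool's x, y, z in rad, then the shift along the tool's x, y, z in mm, then the closure, from -1 (fully open) to 1 (shut). A call has 1 to 8 rows; each row shifts and turns the pose as measured when the row begins, along the tool's axes as they then stand; what a row does not reach is not made up. A row lasts 1/12 s, in which the tool goes at most 41.7 mm and 7.16 degrees, less where a joint would pass 70% of its speed; a pose out of reach is approached as far as the arm can. A call is refused whole if a number of a shift passes 41.7 or a number of a turn 0.125, either way. A call with a gripper value outside its range is refused whole. The fingers move at their own pace and stop on an object; FORCE is the grip in N (left out, the last holds). Time passes only in rows, so rows that do not move let the fingers close. It gives the time, the measured TCP pose, the force and the opening at its end, in the units of the state.
- ctrl.get_obs(): the state, without advancing time (a new reading comes with each control period).
- eyes.get_image(name): name is "scene" or "top"; returns a dict with "image" (480x640x3 uint8, red, green, blue), "vertical_fov" (degrees; the focal length in pixels is half the picture's height over the tangent of half this angle, whatever the lens; pixels are square), "cx", "cy" (the principal point, pixels), "rvec" (rotation vector, rad) and "tvec" (3), from world to camera coordinates, as OpenCV has them. Camera axes: x right, y down, z forward; pixel columns grow to the right and rows downward; lengths in m; the calibration is good to about 2 mm. A picture is of the moment at which its call begins. There is no depth.
- ctrl.finish_job(): hands the job in, once; it reports no verdict.
Trained networks look in a picture, given as the dict that the camera call returned (one of the last four; its "shot" number tells which), for a name from the list of things; names that differ only in an ending like _2 or _b are one class to them, and where a whole thing is asked for, a point or a joint stands for the part that bears it (a point fixed in the world has none). Each returns a list of dicts, best first, with "confidence" (0 to 1); they miss things now and then, are a little off and sometimes report something else, mostly with a low value. They report only what shows in the picture. A call takes as long as a camera call. They do not tell look-alikes from the thing itself.
- spotter.look_for(query, picture): "centre" ([x, y, z] in m, in world coordinates, good to about 4 mm: the middle of the surface that is visible of it).
- spotter.outline_of(query, picture): "region" (480x640 bool, what is visible of it).
- spotter.mark_of(query, picture): "centre" ([x, y, z] in m, in world coordinates, good to about 4 mm: a listed point, or the origin of a listed thing).
The state is a dict: "t": time; "q": joint angles; "dq": joint speeds; "effort": joint torques, N m; "tool_pos": TCP position; "tool_rot": TCP orientation; "contact_force": force on the tool from outside, world axes, zero at the start; "wrist_torque": the same for the moment, N m; "opening": finger opening in m.
Only numpy, scipy, OpenCV 4.12 (cv2) and the standard library are available. Lean on these libraries where they do the work, as an engineer would, in place of code of your own. Each camera call takes 0.05 s, during which the arm holds its last target.

## Task

One corner fastener of the card display case is still open and stands proud. Take the flat driver from its stand, seat its blade in the fastener's slot and, keeping it seated with gentle pressure, turn the fastener clockwise as far as it goes so that its head draws down onto the cover. Then put the driver back upright in its stand, all the way down, and let go; do not force anything and leave the card deck, the cup and the die alone.

Things in the scene. Friction and masses are not known exactly. Their poses are not given: they have to be found in the camera images.
- screw_slot (a point): Slot mouth centre of the open brass fastener, on its axis, at the head's top face; moves with the head. x along the slot, z up. Head 22 mm across, 6.5 mm thick; straight slot 2.8 mm wide, 4.5 mm deep, flat floor, across the whole head, open at both ends. Top face 30.5 mm above the table at joint 0, 26.5 mm when home.
- screw (a joint): Turn of the open fastener, rad: 0 open, grows clockwise from above, 1.6 home (hard stop). Starts at 0 to 0.35, stays where left. Head sinks 2.5 mm per rad: follow it down. Turning takes about 0.06 Nm, plus some 0.1 rad of play between blade and slot. At the stop the torque soon passes 0.1 Nm: stop there, well under 0.18. Pushing down does not turn it; 5 N of push keeps the blade seated.
- case: Card display case, fixed: black base 110 x 140 mm (x, y), 12 mm thick, 8 mm clear cover over a bright card, cover top 20 mm above the table. Origin: centre of underside. Fasteners at its corners, x = +-40, y = +-55 mm; the open one at (-40, -55) stands 4 mm prouder, its slot about along x; the other three are home, slots along y, tops 26.5 mm above the table.
- driver_grip (a point): Centre of the flat driver's handle; driver upright in the stand, blade down, z up. Handle: green square bar, black band, 26 x 26 mm, 56 mm long (28 mm above and below this point), faces square to x and y; a white stripe on its top runs along x, as the blade does. Below: shaft 12 mm across, 28 mm long, then blade 14 mm long, 12 mm wide along x, 2 mm thick along y. About 90 g.
- driver_tip (a point): Centre of the blade's lower edge, on the driver's axis, 70 mm below driver_grip; same axes as driver_grip.
- stand_hole0 (a point): Centre of the mouth of the round hole (16 mm across, 46 mm deep) in the black driver stand, a fixed block 70 x 70 mm, 50 mm high; the mouth is in its top face, 50 mm above the table. Driver fully down: handle rests on the top face, driver_grip 28 mm above the mouth, driver_tip 42 mm below it.
- deck_mid (a point): Bystander: centre of a red card deck box, 68 x 94 x 38 mm, lying flat on the table. Leave it alone.
- cup_mid (a point): Bystander: centre of an empty white cup, 72 mm across, 85 mm high, standing on the table. Leave it alone.
- die_mid (a point): Bystander: centre of a brass die, 18 mm, on the table. Leave it alone.
Not all that is in view belongs to the job. Of the things that look like the part that bears driver_grip, the largest one is meant.

How it is judged:
By the outcome, as a careful person would: the job done as asked, in the order asked, and still so for the second after the job is handed in, with the robot touching nothing.
It also fails if it takes over 72 s, if anything falls off the work surface, if the arm or the gripper's body presses on something with over 40 N, if the wrist force passes 120 N, or if a joint passes its speed limit or range.

## Working session

There is one attempt and no reset: what is moved stays moved. The work goes in short steps, Python scripts to look and compute and a shell command to move; the robot and the scene stay as the last step left them, time stands still between calls to the robot, and variables do not carry over. Pictures are saved under pics/ and viewed, and the job is handed in when it is done.

```bash
ls; mkdir -p pics; cat > h.py <<'E'
import numpy as np, cv2
from station import ctrl, eyes, spotter
from scipy.spatial.transform import Rotation as R
def shot(n,fn=None):
    p=eyes.get_image(n)
    if fn: cv2.imwrite('pics/'+fn,p['image'][:,:,::-1])
    return p
def cam(p):
    f=240/np.tan(np.radians(p['vertical_fov'])/2)
    K=np.array([[f,0,p['cx']],[0,f,p['cy']],[0,0,1]])
    return K,np.array(p['rvec'],float),np.array(p['tvec'],float)
def proj(p,X):
    K,r,t=cam(p); return cv2.projectPoints(np.array(X,float).reshape(-1,3),r,t,K,None)[0].reshape(-1,2)
def atz(p,uv,z):
    K,r,t=cam(p); M=cv2.Rodrigues(r)[0]; c=-M.T@t
    d=M.T@np.linalg.inv(K)@np.array([uv[0],uv[1],1.]); return c+d*(z-c[2])/d[2]
def crop(p,u0,v0,u1,v1,s,fn):
    cv2.imwrite('pics/'+fn,cv2.resize(p['image'][v0:v1,u0:u1,::-1],None,fx=s,fy=s,interpolation=cv2.INTER_CUBIC))
def st():
    o=ctrl.get_obs()
    print('t',round(o['t'],2),'pos',np.round(np.array(o['tool_pos'])*1000,1),'F',np.round(o['contact_force'],1),'T',np.round(o['wrist_torque'],3),'open',round(o['opening']*1000,1))
    M=R.from_rotvec(o['tool_rot']).as_matrix(); print(np.round(M,3).tolist()); return o,M
E
python3 - <<'E'
from h import *
st()
a=shot('scene','s0.png');b=shot('top','t0.png')
for p,n in((a,'scene'),(b,'top')):
    K,r,t=cam(p);print(n,K[0,0],p['cx'],p['cy'],(-cv2.Rodrigues(r)[0].T@t).round(3))
    for q in ['screw_slot','case','driver_grip','driver_tip','stand_hole0','deck_mid','cup_mid','die_mid']:
        print(q,[(np.round(d['centre'],3).tolist(),round(d['confidence'],2)) for d in spotter.mark_of(q,p)][:4])
E
```

```text
pics
t 0.0 pos [248.3 573.3 403.5] F [-0.   0.4  0.8] T [-0.043  0.077 -0.009] open 85.3
[[-0.918, 0.398, -0.001], [0.398, 0.918, -0.002], [0.0, -0.002, -1.0]]
scene 622.0212069194863 317.82917125511244 238.60352263024652 [ 0.963 -0.571  0.566]
screw_slot [([0.54, -0.218, 0.034], 0.58)]
case [([0.549, -0.149, 0.004], 0.76)]
driver_grip [([0.577, 0.167, 0.078], 0.95), ([0.67, 0.146, 0.043], 0.68), ([0.569, 0.021, 0.008], 0.59)]
driver_tip [([0.59, 0.066, 0.004], 0.97), ([0.662, 0.142, -0.0], 0.8)]
stand_hole0 [([0.582, 0.172, 0.051], 0.84)]
deck_mid [([0.425, -0.012, 0.022], 0.91)]
cup_mid [([0.694, 0.03, 0.043], 0.81)]
die_mid [([0.595, -0.004, 0.011], 0.65)]
top 601.6277796384887 319.1147741639389 241.69609070887668 [ 0.462 -0.002  1.04 ]
screw_slot [([0.535, -0.215, 0.03], 0.64), ([0.593, -0.008, 0.01], 0.46)]
case [([0.547, -0.149, 0.002], 0.87)]
driver_grip [([0.572, 0.026, 0.011], 0.8), ([0.574, 0.172, 0.081], 0.73), ([0.684, 0.153, 0.042], 0.72)]
driver_tip [([0.668, 0.144, 0.002], 0.61), ([0.593, 0.067, 0.014], 0.5)]
stand_hole0 [([0.578, 0.17, 0.051], 0.67)]
deck_mid [([0.424, -0.014, 0.018], 0.78)]
cup_mid [([0.693, 0.033, 0.043], 0.9), ([0.418, -0.014, 0.021], 0.48)]
die_mid [([0.593, -0.004, 0.013], 0.7), ([0.69, 0.033, 0.041], 0.68)]
```

View pics/s0.png

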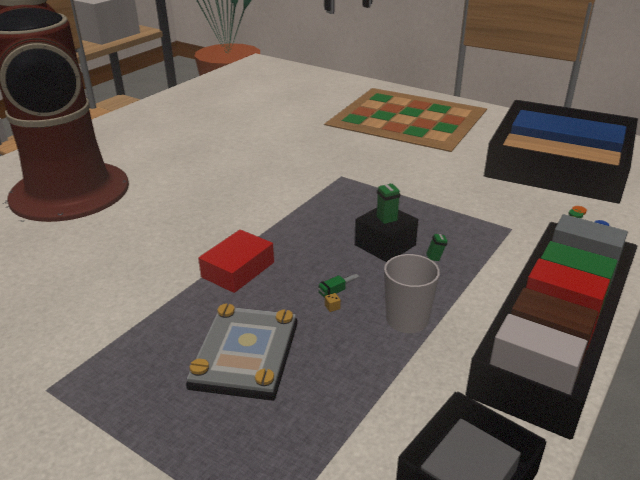

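View pics/t0.png

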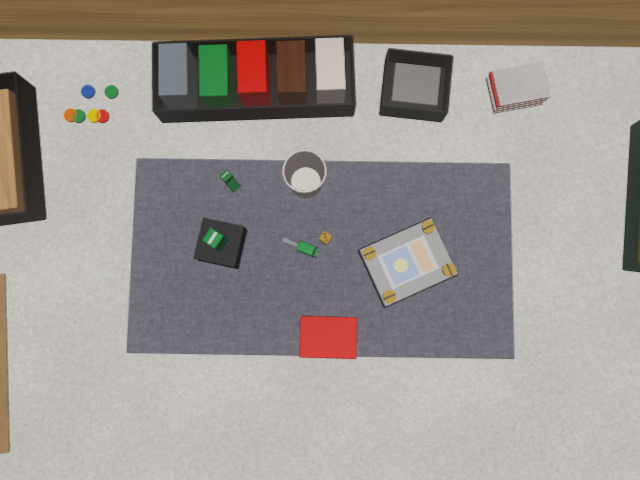

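```bash
python3 - <<'E'
from h import *
b=shot('top');a=shot('scene')
crop(b,350,210,470,310,6,'c1.png');crop(b,180,160,260,280,5,'c2.png');
crop(a,180,290,310,400,6,'c3.png');crop(a,340,170,470,270,6,'c4.png')
E
```

```text
(no output)
```

View pics/c1.png

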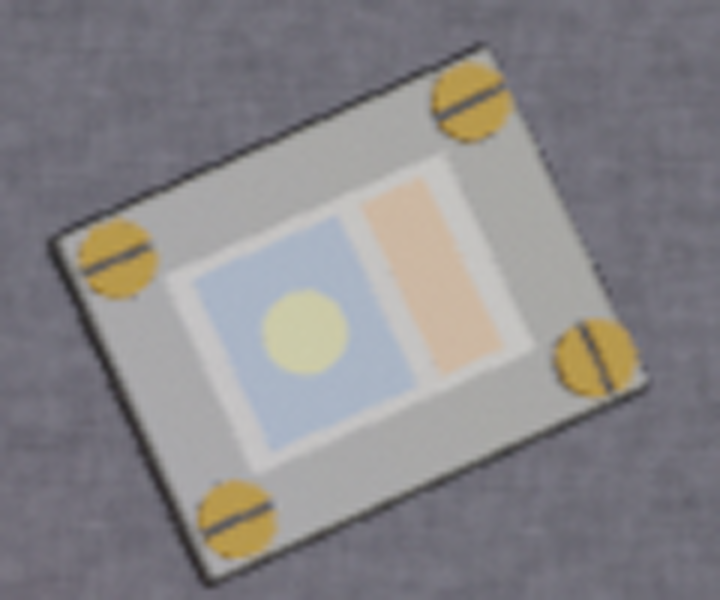

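View pics/c2.png

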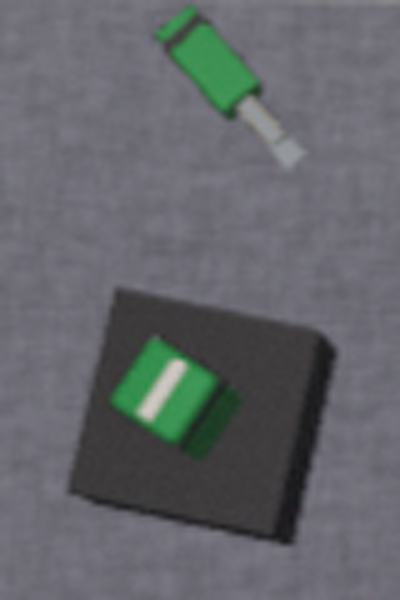

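View pics/c3.png

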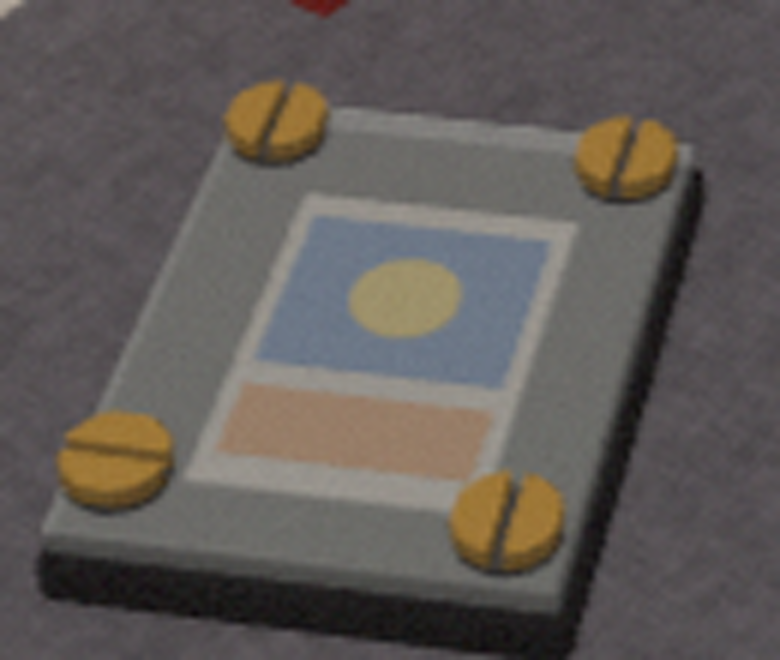

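View pics/c4.png

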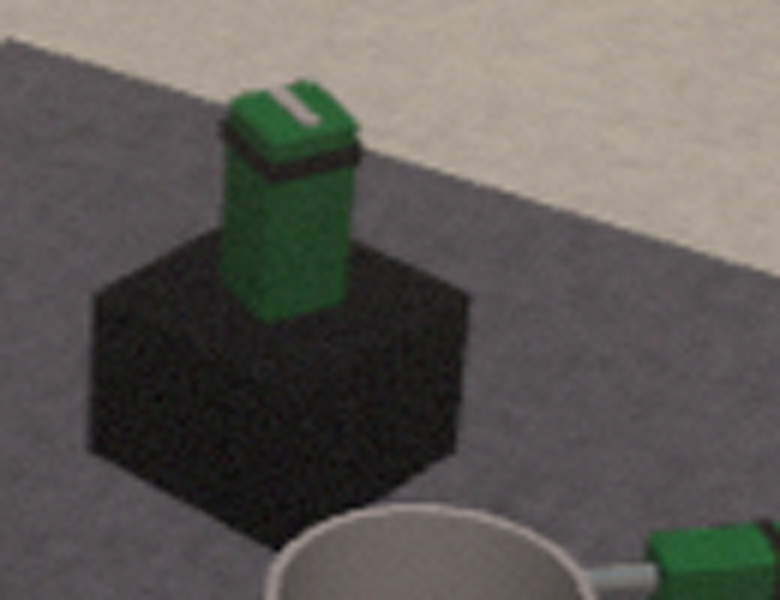

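Candidates for the driver (scene pixels):
- A, upright in the black stand at (388,203).
- B, a small one lying at (437,247).
- C, a small one lying at (335,286).

A is meant, since it is the largest and stands in the stand. The enlarged crop shows its square green handle, black band and white stripe. The open fastener is the one at top (449,270) and scene (199,367): its slot runs across the others.

Next I measure both precisely.

```bash
cat > m.py <<'E'
from h import *
from scipy.optimize import least_squares
a=shot('scene');b=shot('top')
def blobs(p):
    hsv=cv2.cvtColor(p['image'],cv2.COLOR_RGB2HSV)
    m=cv2.inRange(hsv,(12,110,90),(28,255,255))
    m=cv2.morphologyEx(m,cv2.MORPH_CLOSE,np.ones((3,3)))
    return m
# case fit, heads as discs top face centre
def modelpts(x,y,w,n=1):
    c,s=np.cos(w),np.sin(w);L=np.array([[-40,-55],[40,-55],[-40,55],[40,55]])/1000
    P=L@np.array([[c,s],[-s,c]])+[x,y]
    return P
zt=[.0302,.0265,.0265,.0265]
def cents(p):
    m=blobs(p);P=modelpts(.547,-.148,.417);out=[]
    uv=proj(p,np.c_[P,zt])
    n,l,s,c=cv2.connectedComponentsWithStats(m)
    for q in uv:
        i=1+np.argmin(np.hypot(*(c[1:]-q).T)); out.append((c[i],s[i][4]))
    return out
def pred(p,P,zs):
    # centroid of head silhouettes: hull of top and bottom circles
    th=np.linspace(0,2*np.pi,40);o=[]
    for (x,y),z in zip(P,zs):
        C=np.c_[x+.011*np.cos(th),y+.011*np.sin(th)]
        U=proj(p,np.r_[np.c_[C,np.full(40,z)],np.c_[C,np.full(40,z-.0065)]]).astype(np.float32)
        h=cv2.convexHull(U);M=cv2.moments(h);o.append([M['m10']/M['m00'],M['m01']/M['m00']])
    return np.array(o)
if __name__=='__main__':
  for p,n in((a,'scene'),(b,'top')):
    C=cents(p);uv=np.array([c[0] for c in C]);print(n,uv.round(1).tolist(),[c[1] for c in C])
    f=lambda v:(pred(p,modelpts(*v),zt)-uv).ravel()
    r=least_squares(f,[.547,-.148,.417],x_scale=[.01,.01,.1]);print(r.x.round(4),np.degrees(r.x[2]).round(2),r.fun.round(2),modelpts(*r.x)[0].round(4))
  # driver top
  hsv=cv2.cvtColor(b['image'],cv2.COLOR_RGB2HSV)
  for lo in (90,110,120):
    m=cv2.inRange(hsv,(45,60,lo),(85,255,255));m2=np.zeros_like(m);m2[215:260,190:240]=m[215:260,190:240]
    m2=cv2.morphologyEx(m2,cv2.MORPH_CLOSE,np.ones((5,5)))
    pts=cv2.findNonZero(m2);rc=cv2.minAreaRect(pts);bx=cv2.boxPoints(rc);print(lo,len(pts),rc)
    X=np.array([atz(b,q,.106) for q in bx]);print(X.mean(0).round(4),np.linalg.norm(np.diff(X,axis=0),axis=1).round(4),np.degrees(np.arctan2(*(X[1]-X[0])[[1,0]])),np.degrees(np.arctan2(*(X[2]-X[1])[[1,0]])))
  s=cv2.inRange(hsv,(0,0,150),(180,90,255));s2=np.zeros_like(s);s2[228:250,204:224]=s[228:250,204:224]
  pts=cv2.findNonZero(s2).reshape(-1,2);X=np.array([atz(b,q,.106)[:2] for q in pts]);w,V=np.linalg.eigh(np.cov(X.T));print('stripe',X.mean(0),np.degrees(np.arctan2(V[1,1],V[0,1])))
E
python3 m.py
```

```text
scene [[198.7, 365.9], [264.1, 376.1], [225.4, 309.4], [283.9, 315.5]] [np.int32(231), np.int32(230), np.int32(164), np.int32(172)]
[ 0.5511 -0.148   0.4371] 25.04 [ 0.14  0.07 -0.09 -0.08  0.14 -0.01 -0.18  0.08] [ 0.5381 -0.2148]
top [[448.9, 269.4], [427.8, 226.6], [388.9, 296.3], [369.2, 252.8]] [np.int32(123), np.int32(121), np.int32(113), np.int32(114)]
[ 0.5524 -0.1476  0.4341] 24.87 [-0.29 -0.04  0.13  0.14  0.14 -0.18  0.03  0.09] [ 0.5393 -0.2143]
90 256 ((212.1923065185547, 237.46153259277344), (15.808955192565918, 16.086305618286133), 33.690067291259766)
[0.5777 0.1714 0.106 ] [0.0251 0.0251 0.0251] -31.695523927412342 -122.69245007094334
110 235 ((212.23077392578125, 237.65383911132812), (14.97690486907959, 15.254255294799805), 33.69007110595703)
[0.5774 0.1713 0.106 ] [0.0238 0.0238 0.0238] -31.700793514330652 -122.68874204845106
120 218 ((212.2307586669922, 237.65383911132812), (14.42220401763916, 14.699554443359375), 33.690067291259766)
[0.5774 0.1713 0.106 ] [0.0229 0.0229 0.0229] -31.703379009314066 -122.68698370654008
stripe [0.57764462 0.17171468] 146.53701272584206
```

```bash
cat >> h.py <<'E'
def goto(x,y,z,yawdeg,q=False):
    """total needed in current tool axes (mm) and turn (rotvec, tool axes) so tool down w/ tool-x yaw"""
    o,M=st(); p=np.array(o['tool_pos']); w=np.radians(yawdeg)
    T=np.array([[np.cos(w),np.sin(w),0],[np.sin(w),-np.cos(w),0],[0,0,-1]])
    print('turn',R.from_matrix(M.T@T).as_rotvec().round(4),'shift',(M.T@(np.array([x,y,z])-p)*1000).round(2),'yaw',np.degrees(np.arctan2(M[1,0],M[0,0])).round(2),'q6',round(o['q'][5],2))
E
python3 -c "
from h import *
goto(.5777,.1714,.300,147)"
```

```text
t 1.1 pos [248.5 573.5 404.7] F [-0.2 -0.3  0.3] T [-0.078  0.009  0.02 ] open 85.2
[[-0.918, 0.397, 0.0], [0.397, 0.918, -0.0], [-0.0, -0.0, -1.0]]
turn [-0.      0.      0.1672] shift [-461.94 -238.08  104.7 ] yaw 156.58 q6 -0.12
```

```bash
python3 -m crank '[[0,0,0,-31,-16,2,-1],[0,0,0,-31,-16,2,-1],[0,0,0,-31,-16,2,-1],[0,0,0,-31,-16,2,-1],[0,0,0,-31,-16,2,-1],[0,0,0,-31,-16,2,-1],[0,0,0,-31,-16,2,-1],[0,0,0,-31,-16,2,-1]]'
python3 -c "
from h import *
goto(.5777,.1714,.300,147)"
```

```text
t: 1.77
tool_pos: [0.428, 0.3543, 0.3889]
tool_rot: [0.617, 3.08, 0.008]
contact_force: [0.9, 0.3, -0.3]
opening: 0.0851
t 1.77 pos [428.  354.3 388.9] F [ 0.9  0.3 -0.3] T [-0.006 -0.003  0.007] open 85.1
[[-0.923, 0.385, 0.002], [0.385, 0.923, 0.005], [0.0, 0.005, -1.0]]
turn [ 0.005  -0.0009  0.1807] shift [-208.59 -111.57   88.28] yaw 157.35 q6 -0.62
```

```bash
python3 -m crank '[[0,0,0,-30,-16,10,-1],[0,0,0,-30,-16,10,-1],[0,0,0,-30,-16,12,-1],[0,0,0,-30,-16,12,-1],[0,0,0,-30,-16,12,-1],[0,0,0,-30,-16,12,-1],[0,0,0.1,-15,-8,8,-1],[0,0,0.08,-8,-4,0,-1]]'
python3 -c "
from h import *
goto(.5777,.1714,.300,147)"
```

```text
t: 2.43
tool_pos: [0.582, 0.1621, 0.3122]
tool_rot: [0.907, 3.001, 0.015]
contact_force: [-0.7, 0.4, -0.5]
opening: 0.0852
t 2.43 pos [582.  162.1 312.2] F [-0.7  0.4 -0.5] T [ 0.052 -0.004 -0.002] open 85.2
[[-0.833, 0.554, 0.009], [0.554, 0.833, 0.007], [-0.003, 0.011, -1.0]]
turn [ 0.0112  0.0035 -0.011 ] shift [ 8.73  5.22 12.25] yaw 146.37 q6 -0.84
```

```bash
python3 -m crank '[[0.011,0.003,-0.011,8.7,5.2,12,-1],[0,0,0,0,0,0,-1],[0,0,0,0,0,0,-1]]'
python3 -c "
from h import *
goto(.5777,.1714,.237,147)
a=shot('scene');crop(a,300,60,500,280,3.5/1.3,'d1.png')
b=shot('top');crop(b,150,150,310,310,3.5,'d2.png')"
```

```text
t: 2.68
tool_pos: [0.5789, 0.1693, 0.2987]
tool_rot: [-0.898, -3.01, 0.002]
contact_force: [-0.4, -0.0, 0.1]
opening: 0.0852
t 2.68 pos [578.9 169.3 298.7] F [-0.4 -0.   0.1] T [-0.029  0.041 -0.004] open 85.2
[[-0.836, 0.548, -0.001], [0.548, 0.836, -0.001], [0.0, -0.001, -1.0]]
turn [-0.0014 -0.0002 -0.0041] shift [ 2.13  1.22 61.71] yaw 146.77 q6 -0.83
```

View pics/d1.png

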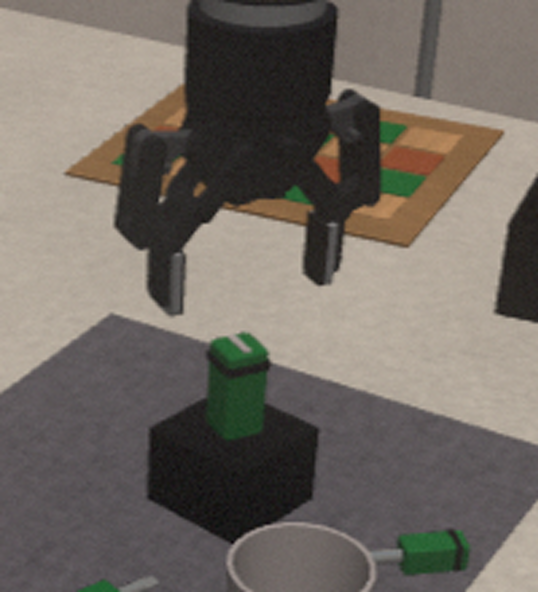

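The open fingers stand on either side of the green handle, which is at crop (237,390), so I descend.

```bash
python3 -m crank '[[0,0,0,2.1,1.2,12,-1],[0,0,0,0,0,25,-1],[0,0,0,0,0,20,-1],[0,0,0,0,0,5,-1],[0,0,0,0,0,0,-1]]'
python3 -c "
from h import *
goto(.5777,.1714,.237,147)"
```

```text
t: 3.2
tool_pos: [0.5766, 0.1755, 0.2366]
tool_rot: [0.886, 3.009, 0.004]
contact_force: [-0.2, -0.4, 0.5]
opening: 0.0849
t 3.2 pos [576.6 175.5 236.6] F [-0.2 -0.4  0.5] T [-0.016 -0.019  0.028] open 84.9
[[-0.84, 0.542, 0.006], [0.542, 0.84, 0.001], [-0.004, 0.004, -1.0]]
turn [0.0039 0.0043 0.0032] shift [-3.13 -2.83 -0.35] yaw 147.18 q6 -0.83
```

```bash
python3 -m crank '[[0.004,0.004,0,-3.1,-2.8,0,-1],[0,0,0,0,0,0,-1]]'
python3 -c "
from h import *
goto(.5777,.1714,.237,147)"
```

```text
t: 3.37
tool_pos: [0.5773, 0.172, 0.2369]
tool_rot: [-0.884, -3.014, 0.001]
contact_force: [0.4, -0.6, 1.3]
opening: 0.0855
t 3.37 pos [577.3 172.  236.9] F [ 0.4 -0.6  1.3] T [-0.042 -0.038  0.003] open 85.5
[[-0.841, 0.54, -0.001], [0.54, 0.841, -0.0], [0.0, -0.001, -1.0]]
turn [-0.0007 -0.0003  0.0051] shift [-0.63 -0.34 -0.08] yaw 147.29 q6 -0.83
```

```bash
python3 -m crank '[[0,0,0,0,0,0,1],[0,0,0,0,0,0,1],[0,0,0,0,0,0,1],[0,0,0,0,0,0,1],[0,0,0,0,0,0,1],[0,0,0,0,0,0,1],[0,0,0,0,0,0,1],[0,0,0,0,0,0,1]]' 40
python3 -c "
from h import *
goto(.5777,.1714,.237,147)"
```

```text
t: 4.03
tool_pos: [0.5789, 0.1717, 0.2417]
tool_rot: [0.884, 3.009, 0.003]
contact_force: [0.5, 0.6, -1.0]
opening: 0.0255
t 4.03 pos [578.9 171.7 241.7] F [ 0.5  0.6 -1. ] T [-0.028  0.026 -0.015] open 25.5
[[-0.841, 0.541, 0.006], [0.541, 0.841, 0.0], [-0.005, 0.003, -1.0]]
turn [0.0033 0.005  0.0047] shift [ 0.82 -0.92  4.68] yaw 147.27 q6 -0.83
```

```bash
python3 -m crank '[[0,0,0,0,0,-15,1],[0,0,0,0,0,-20,1],[0,0,0,0,0,-20,1],[0,0,0,0,0,-20,1],[0,0,0,0,0,0,1]]'
python3 -c "
from h import *
goto(.5777,.1714,.317,147)
a=shot('scene');crop(a,300,60,500,280,3.5/1.3,'d3.png')"
```

```text
t: 4.45
tool_pos: [0.578, 0.1715, 0.316]
tool_rot: [0.884, 3.011, 0.001]
contact_force: [1.0, -0.1, -0.3]
opening: 0.0257
t 4.45 pos [578.  171.5 316. ] F [ 1.  -0.1 -0.3] T [-0.015 -0.024 -0.02 ] open 25.7
[[-0.841, 0.541, 0.004], [0.541, 0.841, -0.001], [-0.003, 0.001, -1.0]]
turn [0.0014 0.0034 0.0046] shift [ 0.22 -0.25 -1.03] yaw 147.26 q6 -0.83
```

View pics/d3.png

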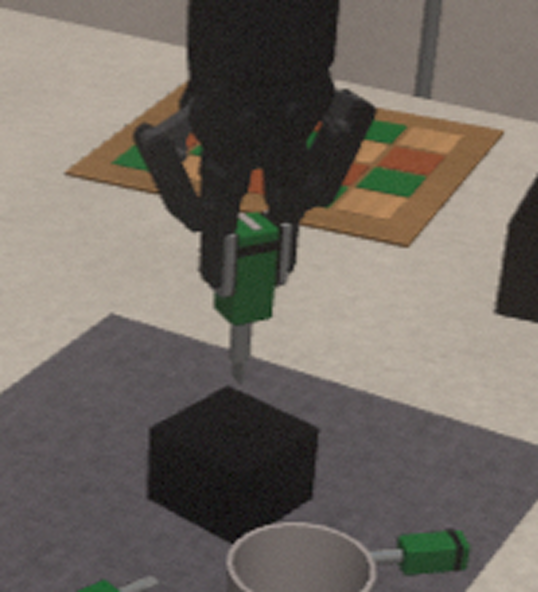

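The driver is held in the gripper with its tip clear of the stand, at crop (238,378). Next I measure the slot direction.

```bash
python3 - <<'E'
from h import *
from scipy.optimize import least_squares
a=shot('scene');b=shot('top')
c0=np.array([.5387,-.2146])
# rectified patch of head-top plane, 0.1mm/px for each view; fit bar darkness
for p,n in((a,'scene'),(b,'top')):
  for i,(c,z) in enumerate([(c0,.0302)]):
    g=np.arange(-14,14.01,.1)/1000; X,Y=np.meshgrid(c[0]+g,c[1]+g)
    uv=proj(p,np.c_[X.ravel(),Y.ravel(),np.full(X.size,z)]).astype(np.float32).reshape(X.shape+(2,))
    im=cv2.remap(p['image'],uv[...,0],uv[...,1],cv2.INTER_CUBIC)
    red=im[:,:,0].astype(float)
    cv2.imwrite(f'pics/rect_{n}.png',np.flipud(im[:,:,::-1]))
    best=None
    for ang in np.radians(np.arange(-5,60,1)):
      for off in np.arange(-4,4.01,.2):
        s=(X-c[0])*1000*-np.sin(ang)+(Y-c[1])*1000*np.cos(ang)-off
        rr=np.hypot(X-c[0],Y-c[1])*1000
        v=red[(abs(s)<1.4)&(rr<8)].mean()
        if best is None or v<best[0]: best=(v,np.degrees(ang),off)
    print(n,best)
E
```

```text
scene (np.float64(118.56800181036434), np.float64(24.000000000000004), np.float64(-0.9999999999999973))
top (np.float64(139.8670559173591), np.float64(23.0), np.float64(3.552713678800501e-15))
```

View pics/rect_scene.png

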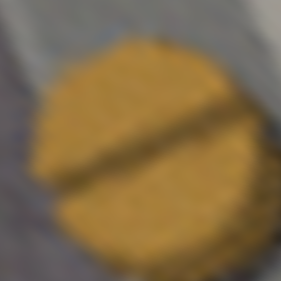

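View pics/rect_top.png

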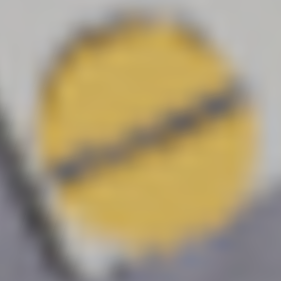

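```bash
python3 -c "
from h import *
goto(.5387,-.2146,.316,203.5)"
```

```text
t 4.6 pos [576.4 171.2 310.2] F [ 0.8  0.3 -1.1] T [0.009 0.014 0.014] open 25.7
[[-0.841, 0.541, -0.005], [0.541, 0.841, -0.002], [0.003, -0.005, -1.0]]
turn [-0.0028 -0.0053 -0.9815] shift [-176.93 -344.88   -4.69] yaw 147.26 q6 -0.83
```

```bash
python3 -m crank '[[0,0,0,-8,-15,-3,1],[0,0,0,-15,-30,-2,1],[0,0,0,-17,-33,0,1],[0,0,0,-17,-33,0,1],[0,0,0,-17,-33,0,1],[0,0,0,-17,-33,0,1],[0,0,0,-17,-33,0,1],[0,0,0,-17,-33,0,1]]'
python3 -m crank '[[0,0,0,-14,-28,0,1],[0,0,0,-10,-20,0,1],[0,0,-0.12,0,0,0,1],[0,0,-0.12,0,0,0,1],[0,0,-0.12,0,0,0,1],[0,0,-0.12,0,0,0,1],[0,0,-0.12,0,0,0,1],[0,0,-0.12,0,0,0,1]]'
python3 -c "
from h import *
goto(.5387,-.2146,.276,203.5)"
```

```text
t: 5.27
tool_pos: [0.5452, -0.1039, 0.2975]
tool_rot: [-0.856, -2.992, 0.008]
contact_force: [0.6, -0.0, -0.5]
opening: 0.0255
t: 5.93
tool_pos: [0.5321, -0.1672, 0.2777]
tool_rot: [0.278, -3.074, -0.029]
contact_force: [0.9, -0.2, -1.1]
opening: 0.0253
t 5.93 pos [ 532.1 -167.2  277.7] F [ 0.9 -0.2 -1.1] T [ 0.035 -0.032 -0.01 ] open 25.3
[[-0.982, -0.179, -0.056], [-0.18, 0.984, 0.014], [0.052, 0.024, -0.998]]
turn [ 0.0295 -0.0496 -0.2295] shift [  2.   -47.82   0.71] yaw -169.62 q6 -2.18
```

```bash
python3 -m crank '[[0.015,-0.025,-0.1,1,-20,-5,1],[0.015,-0.025,-0.1,1,-15,-3,1],[0,0,0,0,-5,0,1],[0,0,0,0,0,0,1]]'
python3 -c "
from h import *
goto(.5387,-.2146,.276,203.5)"
```

```text
t: 6.27
tool_pos: [0.5377, -0.2056, 0.2751]
tool_rot: [0.61, -3.071, -0.014]
contact_force: [-0.8, 0.6, -0.8]
opening: 0.0257
t 6.27 pos [ 537.7 -205.6  275.1] F [-0.8  0.6 -0.8] T [-0.018 -0.049 -0.009] open 25.7
[[-0.924, -0.382, -0.012], [-0.382, 0.924, 0.006], [0.008, 0.01, -1.0]]
turn [ 0.0105 -0.0082 -0.0178] shift [ 2.5  -8.66 -1.01] yaw -157.52 q6 -2.46
```

```bash
python3 -m crank '[[0.01,-0.008,-0.018,2.5,-8.5,-1,1],[0,0,0,0,0,0,1],[0,0,0,0,0,0,1]]'
python3 -c "
from h import *
goto(.5387,-.2146,.276,203.5)
a=shot('scene','e1.png');crop(a,150,220,290,400,3.3,'e1c.png');b=shot('top','e2.png');goto(.5387,-.2146,.276,203.5)"
```

```text
t: 6.52
tool_pos: [0.5373, -0.213, 0.2714]
tool_rot: [0.629, -3.071, -0.011]
contact_force: [-0.2, -1.0, -0.2]
opening: 0.0257
t 6.52 pos [ 537.3 -213.   271.4] F [-0.2 -1.  -0.2] T [-0.002 -0.053 -0.009] open 25.7
[[-0.92, -0.393, -0.008], [-0.393, 0.92, 0.006], [0.005, 0.008, -1.0]]
turn [ 0.0085 -0.0055 -0.0063] shift [-0.59 -1.98 -4.58] yaw -156.86 q6 -2.48
t 6.62 pos [ 537.4 -212.9  271.7] F [ 0.8  0.5 -0.8] T [ 0.041  0.009 -0.003] open 25.5
[[-0.919, -0.394, -0.008], [-0.394, 0.919, 0.005], [0.005, 0.008, -1.0]]
turn [ 0.0078 -0.0052 -0.005 ] shift [-0.46 -2.02 -4.27] yaw -156.79 q6 -2.48
```

View pics/e1c.png

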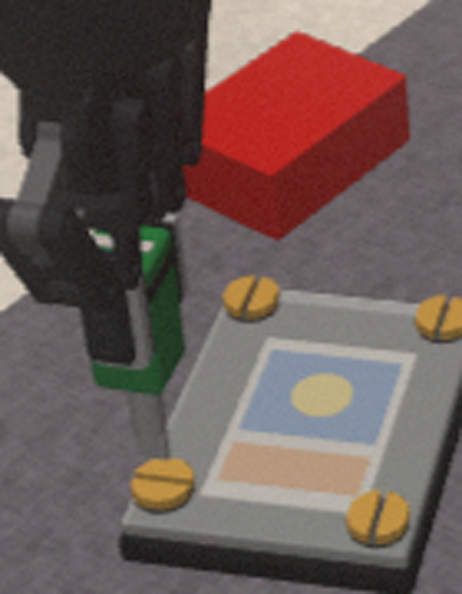

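View pics/e2.png

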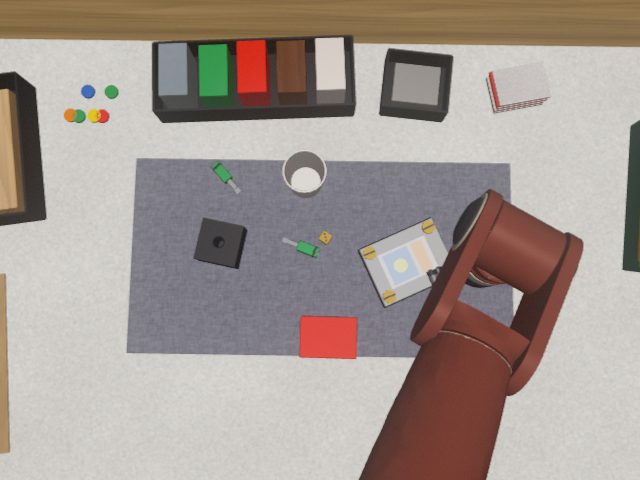

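```bash
python3 - <<'E'
from h import *
a=shot('scene');b=shot('top');o,M=st()
p=np.array(o['tool_pos']);z=M[:,2];x=M[:,0];y=M[:,1]
im=a['image'][:,:,::-1].copy();s=6;u0,v0=150,300
big=cv2.resize(im[v0:400,u0:250],None,fx=s,fy=s,interpolation=cv2.INTER_CUBIC)
D=lambda P:tuple(((proj(a,P)[0]-[u0,v0]+.5)*s).astype(int).tolist())
for L in(.19,.205,.233): 
    cv2.circle(big,D(p+z*L),3,(255,0,255),-1)
for k in(-1,1): cv2.circle(big,D(p+z*.233+k*x*.006),3,(255,255,0),-1)
cv2.circle(big,D([.5387,-.2146,.0304]),3,(0,0,255),-1)
cv2.imwrite('pics/ov1.png',big)
print((p+z*.233).round(4))
c=b['image'][215:270,190:250];cv2.imwrite('pics/hole.png',cv2.resize(c[:,:,::-1],None,fx=8,fy=8,interpolation=cv2.INTER_CUBIC))
g=c.sum(2).astype(int); 
E
```

```text
t 6.72 pos [ 537.7 -213.1  272.4] F [-0.4 -0.6 -0.4] T [-0.053  0.001  0.025] open 25.6
[[-0.919, -0.395, -0.007], [-0.395, 0.919, 0.004], [0.004, 0.007, -1.0]]
[ 0.5362 -0.2121  0.0394]
```

View pics/ov1.png

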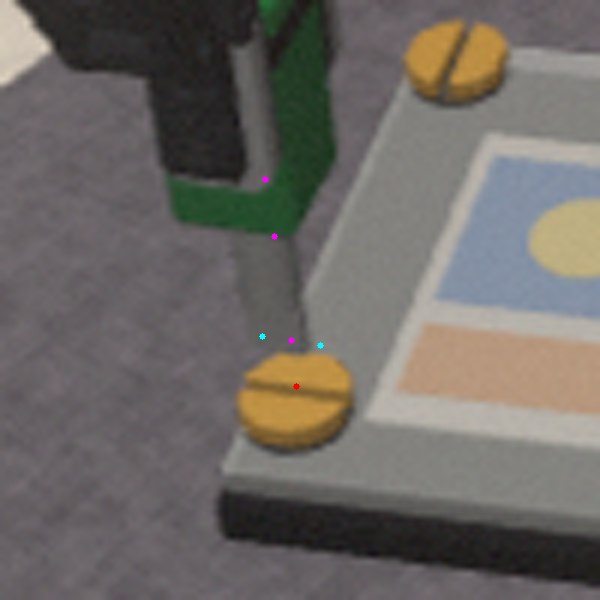

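View pics/hole.png

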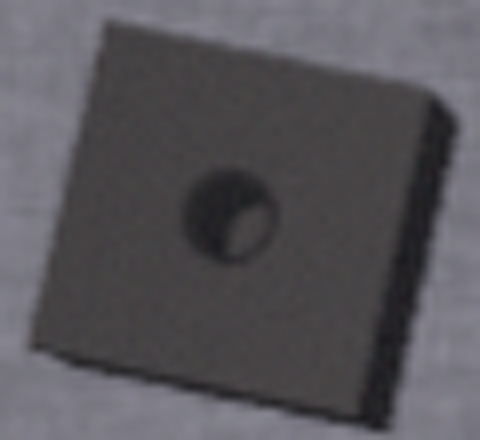

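```bash
python3 - <<'E'
from h import *
a=shot('scene')
c=a['image'][325:375,178:212,::-1].astype(float)
c=np.clip((c-40)*1.9,0,255).astype(np.uint8)
cv2.imwrite('pics/tipz.png',cv2.resize(c,None,fx=12,fy=12,interpolation=cv2.INTER_CUBIC))
E
```

```text
(no output)
```

View pics/tipz.png

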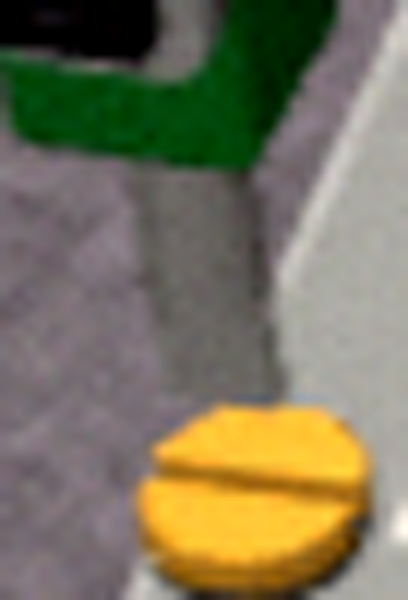

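```bash
python3 -m crank '[[0.008,-0.005,-0.005,-0.5,-2,0,1],[0,0,0,0,0,0,1],[0,0,0,0,0,0,1]]'
python3 -c "
from h import *
goto(.5387,-.2146,.264,203.5)"
```

```text
t: 7.02
tool_pos: [0.5394, -0.2143, 0.2731]
tool_rot: [-0.641, 3.073, -0.004]
contact_force: [0.1, 0.0, -0.8]
opening: 0.0253
t 7.02 pos [ 539.4 -214.3  273.1] F [ 0.1  0.  -0.8] T [-0.011  0.012  0.022] open 25.3
[[-0.916, -0.4, 0.003], [-0.4, 0.916, -0.002], [-0.002, -0.003, -1.0]]
turn [-0.0031  0.002   0.0015] shift [ 0.75 -0.01  9.13] yaw -156.42 q6 -2.49
```

```bash
python3 -m crank '[[-0.003,0.002,0,0,0,4,1],[0,0,0,0,0,1,1]]'; python3 -m crank '[[0,0,0,0,0,1,1]]';python3 -m crank '[[0,0,0,0,0,1,1]]'
python3 -c "
from h import *
goto(.5387,-.2146,.264,203.5)"
```

```text
t: 7.18
tool_pos: [0.5395, -0.2143, 0.2684]
tool_rot: [-0.642, 3.075, -0.001]
contact_force: [-0.5, 0.4, -2.0]
opening: 0.0256
t: 7.27
tool_pos: [0.5396, -0.2143, 0.2673]
tool_rot: [-0.642, 3.075, -0.001]
contact_force: [0.1, 0.7, 0.5]
opening: 0.0257
t: 7.35
tool_pos: [0.5395, -0.2143, 0.266]
tool_rot: [-0.641, 3.075, -0.0]
contact_force: [-0.4, -0.2, -1.1]
opening: 0.0254
t 7.35 pos [ 539.5 -214.3  266. ] F [-0.4 -0.2 -1.1] T [-0.001 -0.004  0.021] open 25.4
[[-0.917, -0.4, 0.0], [-0.4, 0.917, -0.0], [-0.0, -0.0, -1.0]]
turn [-0.0004  0.0003  0.0012] shift [0.86 0.02 1.95] yaw -156.43 q6 -2.49
```

```bash
for i in 1 2 3; do python3 -m crank '[[0,0,0,0,0,1,1]]' | grep -E 'pos|force'; done
python3 -c "
from h import *
goto(.5387,-.2146,.264,203.5)
a=shot('scene')
c=a['image'][325:385,168:218,::-1].astype(float)
c=np.clip((c-40)*1.9,0,255).astype(np.uint8)
cv2.imwrite('pics/tip2.png',cv2.resize(c,None,fx=12,fy=10,interpolation=cv2.INTER_CUBIC))"
```

```text
tool_pos: [0.5395, -0.2143, 0.2648]
contact_force: [-1.4, -0.3, -0.8]
tool_pos: [0.5395, -0.2143, 0.2636]
contact_force: [0.1, 0.2, 2.9]
tool_pos: [0.5395, -0.2142, 0.2627]
contact_force: [-0.9, 1.3, -0.1]
t 7.6 pos [ 539.5 -214.2  262.7] F [-0.9  1.3 -0.1] T [ 0.334  0.115 -0.026] open 25.2
[[-0.917, -0.4, 0.0], [-0.4, 0.917, 0.001], [-0.0, 0.0, -1.0]]
turn [0.0005 0.0004 0.001 ] shift [ 0.91 -0.06 -1.27] yaw -156.44 q6 -2.49
```

View pics/tip2.png

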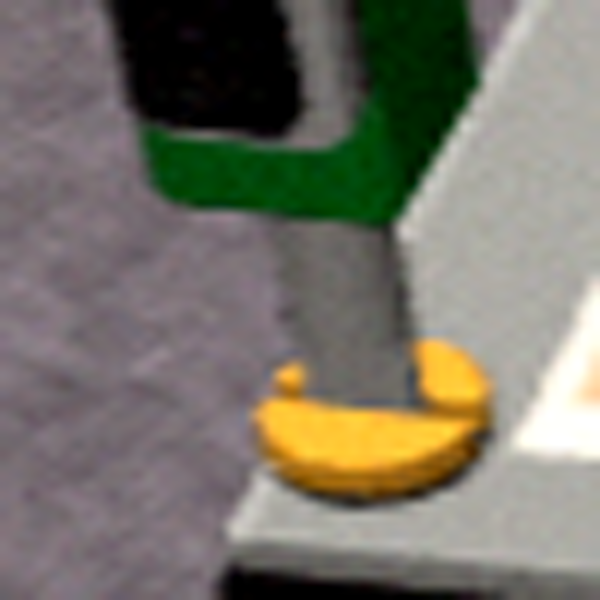

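The blade sits right at the slot line of the head (crop about (358,405)). I continue down gently and watch the force.

```bash
for i in 1 2; do python3 -m crank '[[0,0,0,0,0,1,1]]' | grep -E 'pos|force'; python3 -c "
from h import *
st()"|head -1; done
```

```text
tool_pos: [0.5394, -0.2141, 0.2613]
contact_force: [-0.8, -0.4, -0.6]
t 7.73 pos [ 539.4 -214.1  261.3] F [-0.8 -0.4 -0.6] T [ 0.01  -0.023  0.03 ] open 25.5
tool_pos: [0.5394, -0.2141, 0.2601]
contact_force: [0.1, -0.6, -0.1]
t 7.82 pos [ 539.4 -214.1  260.1] F [ 0.1 -0.6 -0.1] T [0.045 0.054 0.015] open 25.5
```

```bash
for i in 1 2 3; do python3 -m crank '[[0,0,0,0,0,0.7,1]]' | grep -E 'pos|force'; python3 -c "
from h import *
st()"|head -1; done; python3 -c "
from h import *
a=shot('scene')
c=a['image'][325:385,168:218,::-1].astype(float)
c=np.clip((c-40)*1.9,0,255).astype(np.uint8)
cv2.imwrite('pics/tip3.png',cv2.resize(c,None,fx=12,fy=10,interpolation=cv2.INTER_CUBIC))"
```

```text
tool_pos: [0.5393, -0.2141, 0.2593]
contact_force: [-0.6, 0.2, 3.0]
t 7.9 pos [ 539.3 -214.1  259.3] F [-0.6  0.2  3. ] T [0.074 0.096 0.027] open 25.3
tool_pos: [0.5395, -0.2142, 0.2591]
contact_force: [-1.5, 1.2, 5.9]
t 7.98 pos [ 539.5 -214.2  259.1] F [-1.5  1.2  5.9] T [0.384 0.408 0.009] open 25.3
tool_pos: [0.5396, -0.2142, 0.2592]
contact_force: [-1.7, 1.8, 5.7]
t 8.07 pos [ 539.6 -214.2  259.2] F [-1.7  1.8  5.7] T [0.322 0.556 0.001] open 25.6
```

View pics/tip3.png

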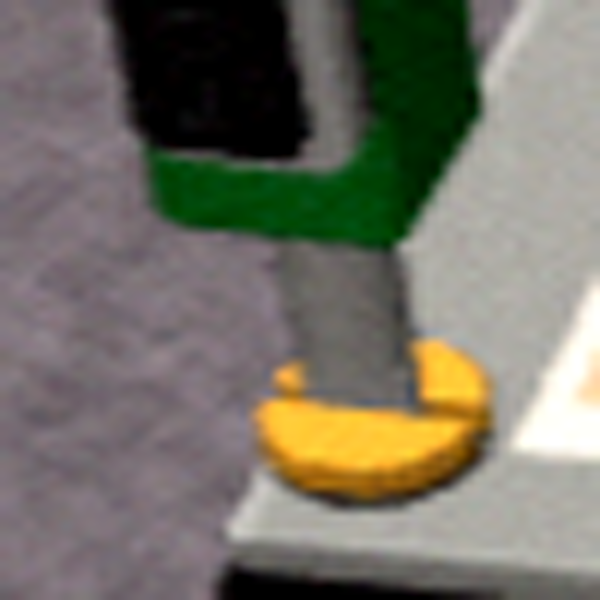

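```bash
python3 - <<'E'
from h import *
a=shot('scene');o,M=st();c=np.array([.5387,-.2146,.0304])
u=proj(a,[c,c+M[:,0]*.001]);print(u,u[1]-u[0])
from m import blobs
m=blobs(a);n,l,s,cc=cv2.connectedComponentsWithStats(m);print([(s[i],cc[i].round(1)) for i in range(1,n) if s[i][4]>60 and s[i][1]>330])
E
```

```text
t 8.17 pos [ 539.6 -214.2  259.2] F [-2.2  1.7  4.5] T [ 0.316  0.611 -0.001] open 25.6
[[-0.917, -0.4, -0.0], [-0.4, 0.917, 0.001], [0.0, 0.001, -1.0]]
[[198.96824317 363.92491508]
 [198.17273532 363.81360428]] [-0.79550785 -0.11131081]
[(array([190, 359,  19,  16, 174], dtype=int32), array([199.2, 367.7])), (array([255, 369,  19,  16, 240], dtype=int32), array([264.1, 376.4]))]
```

```bash
python3 -m crank '[[0,0,0,-1,0.3,0.4,1],[0,0,0,-0.8,0.2,0.5,1],[0,0,0,0,0,0.5,1]]'; python3 -c "
from h import *
st()
a=shot('scene')
c=a['image'][325:385,168:218,::-1].astype(float)
c=np.clip((c-40)*1.9,0,255).astype(np.uint8)
cv2.imwrite('pics/tip4.png',cv2.resize(c,None,fx=12,fy=10,interpolation=cv2.INTER_CUBIC))"
```

```text
t: 8.52
tool_pos: [0.5408, -0.2135, 0.2591]
tool_rot: [0.642, -3.072, 0.001]
contact_force: [-2.5, 1.6, 5.7]
opening: 0.0258
t 8.52 pos [ 540.8 -213.5  259.1] F [-2.5  1.6  5.7] T [0.383 0.63  0.009] open 25.8
[[-0.916, -0.4, -0.003], [-0.4, 0.916, -0.001], [0.003, -0.0, -1.0]]
```

View pics/tip4.png

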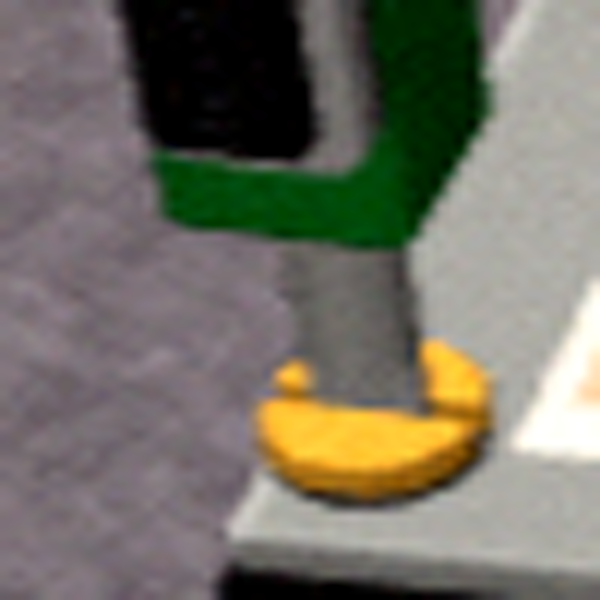

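```bash
python3 -m crank '[[0,0,0,-1,0,0.1,1],[0,0,0,0,0,0.5,1]]'; python3 -m crank '[[0,0,0.05,0,0,0.5,1]]'; python3 -c "
from h import *
st()";python3 -m crank '[[0,0,0.05,0,0,0.6,1]]'; python3 -c "
from h import *
st()"
```

```text
t: 8.73
tool_pos: [0.5417, -0.2132, 0.2591]
tool_rot: [0.641, -3.071, 0.001]
contact_force: [-2.0, 1.3, 6.8]
opening: 0.0258
t: 8.82
tool_pos: [0.5418, -0.2132, 0.2591]
tool_rot: [0.563, -3.087, 0.001]
contact_force: [-3.4, 1.8, 7.1]
opening: 0.0254
t 8.82 pos [ 541.8 -213.2  259.1] F [-3.4  1.8  7.1] T [0.36  0.707 0.051] open 25.4
[[-0.936, -0.353, -0.004], [-0.353, 0.936, -0.001], [0.004, 0.0, -1.0]]
t: 8.9
tool_pos: [0.542, -0.2131, 0.259]
tool_rot: [0.482, -3.101, 0.001]
contact_force: [-4.2, 2.2, 6.6]
opening: 0.0255
t 8.9 pos [ 542.  -213.1  259. ] F [-4.2  2.2  6.6] T [0.373 0.834 0.055] open 25.5
[[-0.953, -0.304, -0.004], [-0.304, 0.953, -0.001], [0.004, 0.0, -1.0]]
```

```bash
python3 -m crank '[[0,0,0.06,0.5,0.5,0.6,1],[0,0,0.06,0.5,0.5,0.6,1]]'; python3 -c "
from h import *
st()
a=shot('scene')
c=a['image'][325:385,168:218,::-1].astype(float)
c=np.clip((c-40)*1.9,0,255).astype(np.uint8)
cv2.imwrite('pics/tip5.png',cv2.resize(c,None,fx=12,fy=10,interpolation=cv2.INTER_CUBIC))"
```

```text
t: 9.07
tool_pos: [0.5414, -0.2128, 0.259]
tool_rot: [0.287, -3.127, 0.004]
contact_force: [-1.3, -0.4, 3.2]
opening: 0.0256
t 9.07 pos [ 541.4 -212.8  259. ] F [-1.3 -0.4  3.2] T [-0.106  0.344  0.062] open 25.6
[[-0.983, -0.182, -0.001], [-0.182, 0.983, -0.003], [0.001, -0.003, -1.0]]
```

View pics/tip5.png

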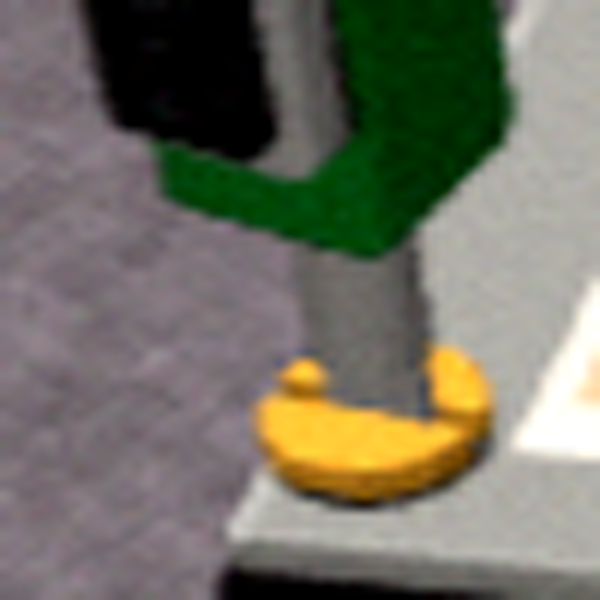

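The head turns with the blade, which is centred at crop (375,410). I continue in small batches, checking torque each time.

```bash
python3 -m crank '[[0,0,0.08,0,0,0.9,1],[0,0,0.08,0,0,0.8,1],[0,0,0.08,0,0,0.8,1]]'; python3 -c "
from h import *
goto(.5414,-.2128,.259,113)"
```

```text
t: 9.37
tool_pos: [0.5417, -0.2132, 0.2582]
tool_rot: [-0.1, -3.139, 0.007]
contact_force: [-4.6, -0.0, 7.6]
opening: 0.0255
t 9.37 pos [ 541.7 -213.2  258.2] F [-4.6 -0.   7.6] T [0.087 0.865 0.073] open 25.5
[[-0.998, 0.064, -0.001], [0.064, 0.998, -0.004], [0.0, -0.004, -1.0]]
turn [-0.0042  0.0021  1.1056] shift [ 0.37  0.38 -0.83] yaw 176.35 q6 -2.01
```

```bash
python3 -m crank '[[0,0,0.07,0.7,0.3,0.6,1],[0,0,0.07,0.5,0.2,0.7,1],[0,0,0.07,0,0,0.7,1]]'; python3 -c "
from h import *
goto(.5414,-.2128,.259,113)"
```

```text
t: 9.62
tool_pos: [0.5412, -0.2133, 0.2577]
tool_rot: [0.439, 3.108, -0.011]
contact_force: [-3.6, 0.5, 6.7]
opening: 0.0255
t 9.62 pos [ 541.2 -213.3  257.7] F [-3.6  0.5  6.7] T [0.129 0.854 0.026] open 25.5
[[-0.961, 0.277, 0.002], [0.277, 0.961, -0.007], [-0.004, -0.006, -1.0]]
turn [-0.0042  0.0062  0.889 ] shift [-0.02  0.51 -1.32] yaw 163.94 q6 -1.79
```

```bash
python3 -m crank '[[-0.003,0.003,0.07,0.6,0,0.6,1],[0,0,0.07,0.6,0,0.7,1],[0,0,0.07,0.3,0,0.7,1]]'; python3 -c "
from h import *
goto(.5414,-.2128,.259,113)
a=shot('scene')
c=a['image'][325:385,168:218,::-1].astype(float)
c=np.clip((c-40)*1.9,0,255).astype(np.uint8)
cv2.imwrite('pics/tip6.png',cv2.resize(c,None,fx=12,fy=10,interpolation=cv2.INTER_CUBIC))"
```

```text
t: 9.87
tool_pos: [0.5407, -0.2138, 0.2572]
tool_rot: [0.77, 3.04, -0.01]
contact_force: [-3.7, -0.4, 6.8]
opening: 0.0256
t 9.87 pos [ 540.7 -213.8  257.2] F [-3.7 -0.4  6.8] T [0.088 0.755 0.066] open 25.6
[[-0.879, 0.476, 0.004], [0.476, 0.879, -0.007], [-0.007, -0.005, -1.0]]
turn [-0.0023  0.0081  0.673 ] shift [-0.15  1.26 -1.81] yaw 151.56 q6 -1.58
```

View pics/tip6.png

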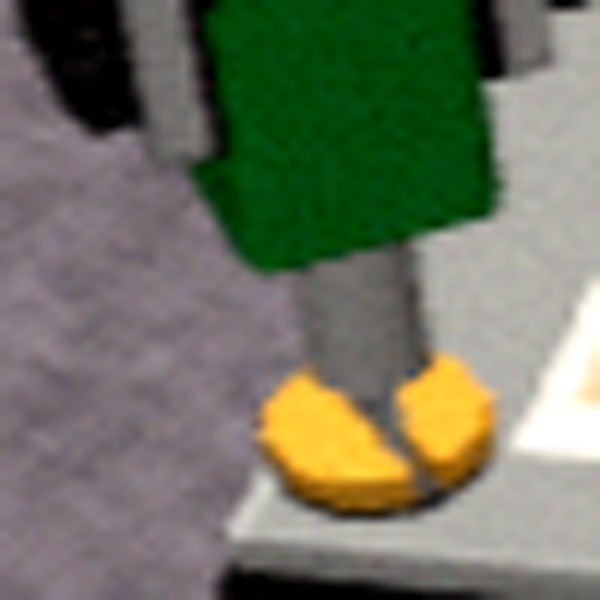

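```bash
python3 -m crank '[[-0.002,0.006,0.07,0.4,0,0.6,1],[0,0,0.07,0.2,0.2,0.7,1],[0,0,0.07,0.2,0.2,0.7,1]]'; python3 -c "
from h import *
goto(.5414,-.2128,.259,113)"; python3 -m crank '[[0,0,0.07,0.4,0,0.6,1],[0,0,0.07,0.2,0.2,0.7,1],[0,0,0.07,0.2,0.2,0.7,1]]'; python3 -c "
from h import *
goto(.5414,-.2128,.259,113)"
```

```text
t: 10.17
tool_pos: [0.5409, -0.2144, 0.2566]
tool_rot: [1.095, 2.94, -0.01]
contact_force: [-3.6, 0.0, 6.2]
opening: 0.0254
t 10.17 pos [ 540.9 -214.4  256.6] F [-3.6  0.   6.2] T [0.045 0.912 0.045] open 25.4
[[-0.756, 0.654, 0.002], [0.654, 0.756, -0.008], [-0.007, -0.004, -1.0]]
turn [-0.0028  0.0075  0.4564] shift [ 0.64  1.54 -2.42] yaw 139.15 q6 -1.36
t: 10.42
tool_pos: [0.5407, -0.2144, 0.2561]
tool_rot: [1.405, 2.804, -0.013]
contact_force: [-4.5, 0.3, 7.0]
opening: 0.0252
t 10.42 pos [ 540.7 -214.4  256.1] F [-4.5  0.3  7. ] T [0.049 0.919 0.064] open 25.2
[[-0.599, 0.801, 0.001], [0.801, 0.599, -0.01], [-0.009, -0.005, -1.0]]
turn [-0.004   0.0094  0.2405] shift [ 0.84  1.45 -2.95] yaw 126.78 q6 -1.14
```

```bash
python3 -m crank '[[-0.002,0.006,0.06,0.3,-0.4,0.6,1],[0,0,0.06,0,-0.2,0.7,1]]'; python3 -c "
from h import *
goto(.5414,-.2128,.259,113)"; python3 -m crank '[[0,0,0.05,0,-0.1,0.6,1]]'; python3 -c "
from h import *
goto(.5414,-.2128,.259,113)"
```

```text
t: 10.58
tool_pos: [0.5405, -0.2154, 0.2558]
tool_rot: [1.575, 2.713, -0.009]
contact_force: [-3.4, 1.5, 6.5]
opening: 0.0255
t 10.58 pos [ 540.5 -215.4  255.8] F [-3.4  1.5  6.5] T [0.337 0.691 0.055] open 25.5
[[-0.496, 0.868, 0.001], [0.868, 0.496, -0.008], [-0.007, -0.003, -1.0]]
turn [-0.0023  0.0072  0.1173] shift [ 1.74  2.06 -3.19] yaw 119.72 q6 -1.02
t: 10.67
tool_pos: [0.5404, -0.2155, 0.2556]
tool_rot: [1.644, 2.671, -0.009]
contact_force: [-4.3, 1.3, 6.2]
opening: 0.0257
t 10.67 pos [ 540.4 -215.5  255.6] F [-4.3  1.3  6.2] T [0.338 0.838 0.035] open 25.7
[[-0.45, 0.893, 0.001], [0.893, 0.45, -0.007], [-0.007, -0.002, -1.0]]
turn [-0.0023  0.0071  0.0658] shift [ 1.97  2.07 -3.37] yaw 116.77 q6 -0.97
```

```bash
python3 -m crank '[[0,0,0.04,0,-0.1,0.6,1]]' >/dev/null; python3 -c "
from h import *
goto(.5414,-.2128,.259,113)"; python3 -m crank '[[0,0,0.03,0,0,0.6,1]]'>/dev/null; python3 -c "
from h import *
goto(.5414,-.2128,.259,113)"
```

```text
t 10.75 pos [ 540.4 -215.6  255.5] F [-3.5  0.9  5.9] T [0.278 0.871 0.003] open 25.7
[[-0.413, 0.911, 0.001], [0.911, 0.413, -0.007], [-0.007, -0.002, -1.0]]
turn [-0.0024  0.0067  0.0248] shift [ 2.14  2.06 -3.52] yaw 114.42 q6 -0.93
t 10.83 pos [ 540.5 -215.7  255.4] F [-3.7  1.1  6.8] T [0.197 0.956 0.039] open 25.9
[[-0.385, 0.923, 0.0], [0.923, 0.385, -0.007], [-0.006, -0.003, -1.0]]
turn [-0.0026  0.0065 -0.0057] shift [ 2.28  1.97 -3.58] yaw 112.67 q6 -0.9
```

```bash
for i in 1 2; do python3 -m crank '[[0,0,0.035,0,0,0.6,1]]' >/dev/null; python3 -c "
from h import *
goto(.5414,-.2128,.259,113)" | grep -v '\[\['; done
```

```text
t 10.92 pos [ 540.5 -215.7  255.4] F [-3.8  0.8  6.7] T [0.169 0.903 0.006] open 25.5
turn [-0.003   0.0063 -0.0408] shift [ 2.42  1.87 -3.65] yaw 110.67 q6 -0.86
t 11.0 pos [ 540.5 -215.8  255.3] F [-3.5  1.4  6.4] T [0.18  0.939 0.055] open 25.5
turn [-0.0034  0.0062 -0.076 ] shift [ 2.57  1.78 -3.73] yaw 108.65 q6 -0.83
```

```bash
python3 -m crank '[[0,0,0.035,0,0,0.6,1]]' >/dev/null; python3 -c "
from h import *
goto(.5414,-.2128,.259,113)" | grep -v '\[\['
```

```text
t 11.08 pos [ 540.6 -215.9  255.2] F [-3.7  0.3  6.4] T [0.263 0.892 0.035] open 25.4
turn [-0.0038  0.006  -0.1112] shift [ 2.68  1.67 -3.83] yaw 106.63 q6 -0.79
```

```bash
for i in 1 2 ; do python3 -m crank '[[0,0,0.03,0,0,0.5,1]]' >/dev/null; python3 -c "
from h import *
goto(.5414,-.2128,.259,113)" | grep -v '\[\['; done; python3 -c "
from h import *
a=shot('scene')
c=a['image'][325:385,168:218,::-1].astype(float)
c=np.clip((c-40)*1.9,0,255).astype(np.uint8)
cv2.imwrite('pics/tip7.png',cv2.resize(c,None,fx=12,fy=10,interpolation=cv2.INTER_CUBIC))"
```

```text
t 11.17 pos [ 540.6 -215.9  255.1] F [-4.   0.7  6.2] T [0.196 0.859 0.052] open 25.8
turn [-0.0041  0.0059 -0.1413] shift [ 2.8   1.58 -3.88] yaw 104.91 q6 -0.76
t 11.25 pos [ 540.6 -216.   255.1] F [-4.5  1.   5.8] T [0.217 0.847 0.084] open 25.5
turn [-0.0044  0.0059 -0.1712] shift [ 2.89  1.47 -3.9 ] yaw 103.19 q6 -0.73
```

View pics/tip7.png

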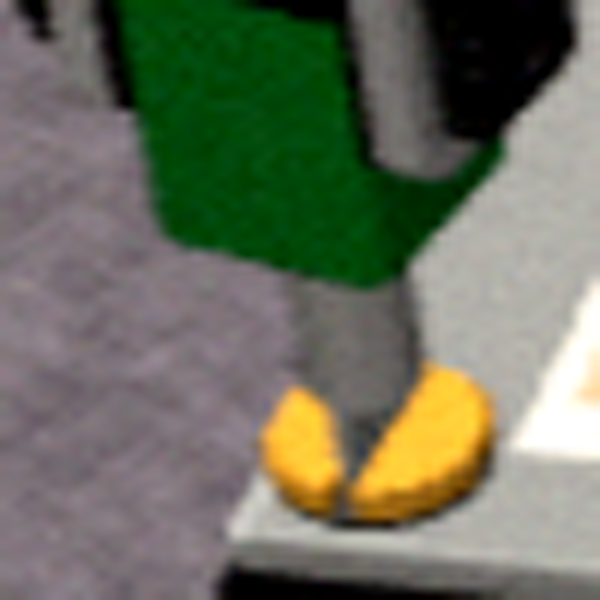

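```bash
for i in 1 2 ; do python3 -m crank '[[0,0,0.025,0,0,0.5,1]]' >/dev/null; python3 -c "
from h import *
goto(.5414,-.2128,.259,113);o=ctrl.get_obs();print(o['wrist_torque'][2])" | grep -v '\[\['; done
```

```text
t 11.38 pos [ 540.7 -216.   255.1] F [-3.5  0.9  6.9] T [0.229 0.846 0.108] open 25.3
turn [-0.0048  0.0058 -0.1961] shift [ 2.99  1.36 -3.89] yaw 101.76 q6 -0.71
0.10827315406958749
t 11.47 pos [ 540.7 -216.   255.1] F [-3.   0.8  6.4] T [0.221 0.891 0.166] open 25.7
turn [-0.0051  0.0057 -0.2206] shift [ 3.05  1.23 -3.91] yaw 100.36 q6 -0.68
0.1663736160972463
```

The stop is reached: torque passed 0.1 and jumped to 0.166 while z stalled at 255.1. I relieve the torque at once and lift out.

```bash
python3 -m crank '[[0,0,-0.045,0,0,0,1]]' >/dev/null; python3 -c "
from h import *
st()";  python3 -m crank '[[0,0,-0.02,0,0,-0.5,1]]'; python3 -c "
from h import *
st()"
```

```text
t 11.55 pos [ 540.8 -216.   255.3] F [-2.2  1.   2.7] T [ 0.192  0.47  -0.008] open 25.6
[[-0.225, 0.974, -0.003], [0.974, 0.225, -0.007], [-0.006, -0.005, -1.0]]
t: 11.63
tool_pos: [0.5407, -0.2159, 0.2555]
tool_rot: [1.926, 2.48, -0.011]
contact_force: [-1.5, 0.2, -0.1]
opening: 0.0256
t 11.63 pos [ 540.7 -215.9  255.5] F [-1.5  0.2 -0.1] T [0.013 0.193 0.028] open 25.6
[[-0.248, 0.969, -0.003], [0.969, 0.248, -0.007], [-0.006, -0.005, -1.0]]
```

Now I lift straight up, slowly at first.

```bash
python3 -m crank '[[0,0,0,0,0,-2,1],[0,0,0,0,0,-2,1],[0,0,0,0,0,-3,1],[0,0,0,0,0,-6,1],[0,0,0,0,0,-12,1],[0,0,0,0,0,-20,1],[0,0,0,0,0,-20,1],[0,0,0,0,0,0,1]]'; python3 -c "
from h import *
a=shot('scene','f1.png');crop(a,140,230,290,400,3.5,'f1c.png');
goto(.5777,.1714,.32,147)"
```

```text
t: 12.3
tool_pos: [0.5404, -0.2149, 0.3216]
tool_rot: [-1.926, -2.481, 0.009]
contact_force: [0.7, 0.1, 0.3]
opening: 0.0255
t 12.35 pos [ 540.1 -214.7  319.8] F [ 0.2 -0.2 -0.7] T [-0.034 -0.049 -0.044] open 25.8
[[-0.248, 0.969, -0.006], [0.969, 0.248, -0.003], [-0.002, -0.006, -1.0]]
turn [-0.0065 -0.0009 -0.7446] shift [364.74 132.04  -1.56] yaw 104.34 q6 -0.75
```

View pics/f1c.png

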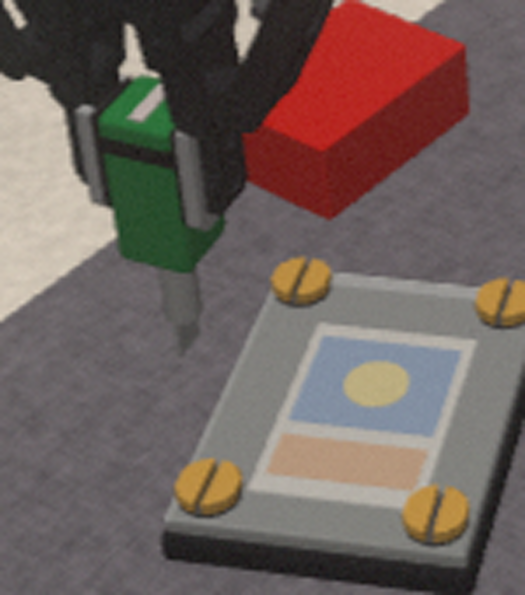

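The fastener (crop (208,487)) now sits low, with its slot parallel to the other three, and the driver is free. Next I return to the stand.

```bash
python3 -m crank '[[0,0,0,15,6,-3,1],[0,0,0,30,11,-3,1],[0,0,0,33,12,-2,1],[0,0,0,33,12,-2,1],[0,0,0,33,12,-2,1],[0,0,0,33,12,-2,1],[0,0,0,33,12,-2,1],[0,0,0,33,12,-2,1]]'; python3 -c "
from h import *
b=shot('top');print(atz(b,(218.3,241.7),.05))
goto(.5777,.1714,.32,147)"
```

```text
t: 13.02
tool_pos: [0.566, 0.0465, 0.3331]
tool_rot: [-1.942, -2.464, 0.015]
contact_force: [0.9, -0.3, -0.4]
opening: 0.0255
[0.57772234 0.17141026 0.05      ]
t 13.07 pos [566.2  51.6 333.4] F [-0.5  4.  -0.6] T [ 0.172  0.012 -0.028] open 25.3
[[-0.238, 0.971, -0.008], [0.971, 0.238, 0.0], [0.002, -0.008, -1.0]]
turn [-0.0069 -0.0051 -0.7542] shift [113.59  39.88  13.37] yaw 103.79 q6 -0.28
```

```bash
python3 -m crank '[[0,0,0,30,11,0,1],[0,0,0,30,11,0,1],[0,0,0,25,9,0,1],[0,0,0,10,3,0,1]]';python3 -m crank '[[0,0,-0.12,0,0,0,1],[0,0,-0.12,0,0,0,1],[0,0,-0.12,0,0,0,1],[0,0,-0.12,0,0,0,1],[0,0,-0.12,0,0,0,1],[0,0,-0.1,0,0,0,1],[0,0,0,0,0,0,1]]'; python3 -c "
from h import *
goto(.5777,.1714,.307,147)"
```

```text
t: 13.4
tool_pos: [0.5755, 0.157, 0.3303]
tool_rot: [-1.931, -2.467, 0.012]
contact_force: [0.8, -1.0, -1.5]
opening: 0.0257
t: 13.98
tool_pos: [0.5739, 0.1572, 0.3241]
tool_rot: [-0.917, -2.985, 0.017]
contact_force: [-0.5, 0.1, -1.8]
opening: 0.0255
t 13.98 pos [573.9 157.2 324.1] F [-0.5  0.1 -1.8] T [-0.063 -0.036 -0.02 ] open 25.5
[[-0.828, 0.561, -0.021], [0.561, 0.828, -0.005], [0.015, -0.016, -1.0]]
turn [-0.0155 -0.0148 -0.0198] shift [ 4.55 14.13 16.92] yaw 145.86 q6 -0.83
```

```bash
python3 -m crank '[[-0.015,-0.015,-0.02,4.5,14,12,1],[0,0,0,0,0,0,1],[0,0,0,0,0,0,1]]'; python3 -c "
from h import *
goto(.5777,.1714,.307,147)"
```

```text
t: 14.23
tool_pos: [0.5779, 0.1695, 0.3107]
tool_rot: [-0.904, -3.008, 0.004]
contact_force: [-0.6, -1.0, 0.5]
opening: 0.0256
t 14.23 pos [577.9 169.5 310.7] F [-0.6 -1.   0.5] T [ 0.012 -0.021 -0.002] open 25.6
[[-0.834, 0.551, -0.001], [0.551, 0.834, -0.002], [-0.0, -0.002, -1.0]]
turn [-0.0022  0.0003 -0.0081] shift [1.16 1.49 3.69] yaw 146.54 q6 -0.82
```

```bash
python3 -m crank '[[-0.002,0,-0.008,1.2,1.5,8,1],[0,0,0,0,0,6,1],[0,0,0,0,0,0,1]]'; python3 -c "
from h import *
goto(.5777,.1714,.307,147)
a=shot('scene');o=ctrl.get_obs();p=np.array(o['tool_pos']);z=R.from_rotvec(o['tool_rot']).as_matrix()[:,2]
s=8;u0,v0=350,170
im=cv2.resize(np.clip(a['image'][v0:v0+75,u0:u0+80,::-1].astype(float)*1.6,0,255).astype(np.uint8),None,fx=s,fy=s,interpolation=cv2.INTER_CUBIC)
for P,c in [(p+z*.233,(255,0,255)),([.5777,.1714,.05],(0,0,255))]:
  cv2.circle(im,tuple(((proj(a,P)[0]-[u0,v0]+.5)*s).astype(int).tolist()),3,c,-1)
th=np.linspace(0,6.28,40);C=np.c_[.5777+.008*np.cos(th),.1714+.008*np.sin(th),.05+0*th]
cv2.polylines(im,[((proj(a,C)-[u0,v0]+.5)*s).astype(np.int32)],True,(0,255,255),1)
cv2.imwrite('pics/g1.png',im)"
```

```text
t: 14.48
tool_pos: [0.5776, 0.1703, 0.2956]
tool_rot: [-0.898, -3.01, 0.002]
contact_force: [-0.5, 0.5, -2.1]
opening: 0.0253
t 14.48 pos [577.6 170.3 295.6] F [-0.5  0.5 -2.1] T [-0.001 -0.035 -0.004] open 25.3
[[-0.837, 0.548, -0.001], [0.548, 0.837, -0.001], [-0.0, -0.001, -1.0]]
turn [-0.0014  0.0001 -0.0036] shift [  0.47   0.98 -11.42] yaw 146.79 q6 -0.83
```

View pics/g1.png

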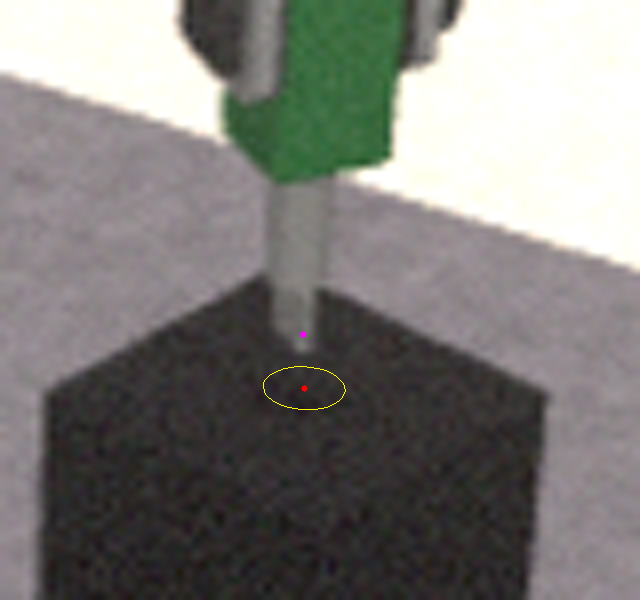

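```bash
python3 -m crank '[[0,0,-0.004,0,1.2,2,1],[0,0,0,0,0,4,1],[0,0,0,0,0,3,1]]'; python3 -m crank '[[0,0,0,0,0,4,1],[0,0,0,0,0,4,1]]'; python3 -c "
from h import *
goto(.5782,.1715,.2412,147)"
```

```text
t: 14.78
tool_pos: [0.5788, 0.171, 0.2876]
tool_rot: [0.892, 3.01, -0.001]
contact_force: [-0.5, -0.3, -0.3]
opening: 0.0258
t: 14.95
tool_pos: [0.579, 0.171, 0.2794]
tool_rot: [0.892, 3.009, -0.0]
contact_force: [0.1, -0.2, -0.9]
opening: 0.0255
t 14.95 pos [579.  171.  279.4] F [ 0.1 -0.2 -0.9] T [ 0.015 -0.032 -0.009] open 25.5
[[-0.838, 0.545, 0.003], [0.545, 0.838, -0.001], [-0.003, 0.001, -1.0]]
turn [ 0.0008  0.0027 -0.0004] shift [ 1.03 -0.08 38.21] yaw 146.97 q6 -0.83
```

```bash
python3 -m crank '[[0,0.002,0,0.7,0,5,1],[0,0,0,0,0,6,1],[0,0,0,0,0,6,1]]'; python3 -m crank '[[0,0,0,0,0,5,1],[0,0,0,0,0,5,1]]'; python3 -c "
from h import *
goto(.5782,.1715,.2412,147)"
```

```text
t: 15.2
tool_pos: [0.5786, 0.1715, 0.2613]
tool_rot: [0.893, 3.01, 0.002]
contact_force: [0.2, 0.1, -0.4]
opening: 0.0254
t: 15.37
tool_pos: [0.5783, 0.1715, 0.2494]
tool_rot: [0.893, 3.012, 0.001]
contact_force: [1.0, -0.3, -0.2]
opening: 0.0256
t 15.37 pos [578.3 171.5 249.4] F [ 1.  -0.3 -0.2] T [ 0.059  0.014 -0.038] open 25.6
[[-0.838, 0.545, 0.001], [0.545, 0.838, 0.0], [-0.0, 0.001, -1.0]]
turn [ 0.0006  0.0003 -0.0005] shift [ 0.07 -0.03  8.19] yaw 146.97 q6 -0.83
```

```bash
python3 -m crank '[[0,0,0,0,0,3,1],[0,0,0,0,0,2,1]]'; for i in 1 2 3; do python3 -m crank '[[0,0,0,0,0,0.8,1]]'|grep -E 'pos|force'; done
```

```text
t: 15.53
tool_pos: [0.5778, 0.1714, 0.2424]
tool_rot: [-0.892, -3.011, 0.001]
contact_force: [0.1, -0.8, -0.7]
opening: 0.0253
tool_pos: [0.5779, 0.1714, 0.2417]
contact_force: [-3.3, -1.7, 7.0]
tool_pos: [0.5781, 0.1715, 0.2417]
contact_force: [-3.1, -0.7, 6.9]
tool_pos: [0.5783, 0.1715, 0.2417]
contact_force: [-1.6, -0.1, 3.2]
```

It is resting on the stand at 241.7, the same height as at pickup. I release.

```bash
python3 -m crank '[[0,0,0,0,0,0,0.3],[0,0,0,0,0,0,0],[0,0,0,0,0,0,-0.5],[0,0,0,0,0,0,-1],[0,0,0,0,0,0,-1],[0,0,0,0,0,0,-1],[0,0,0,0,0,0,-1]]'; python3 -c "
from h import *
goto(.5782,.1715,.2412,147)"
```

```text
t: 16.37
tool_pos: [0.5789, 0.1716, 0.2424]
tool_rot: [0.892, 3.011, 0.001]
contact_force: [0.2, -0.9, -0.6]
opening: 0.0855
t 16.37 pos [578.9 171.6 242.4] F [ 0.2 -0.9 -0.6] T [0.018 0.043 0.035] open 85.5
[[-0.838, 0.545, 0.002], [0.545, 0.838, 0.0], [-0.001, 0.001, -1.0]]
turn [ 0.0012  0.0011 -0.0004] shift [ 0.52 -0.46  1.16] yaw 146.98 q6 -0.83
```

```bash
python3 -m crank '[[0,0,0,0,0,-10,-1],[0,0,0,0,0,-20,-1],[0,0,0,0,0,-30,-1],[0,0,0,0,0,-30,-1],[0,0,0,0,0,-30,-1],[0,0,0,20,20,-20,-1],[0,0,0,25,25,0,-1],[0,0,0,25,25,0,-1]]'; python3 -m crank '[[0,0,0,25,25,0,-1],[0,0,0,25,25,0,-1],[0,0,0,20,20,0,-1],[0,0,0,0,0,0,-1],[0,0,0,0,0,0,-1]]'; python3 - <<'E'
from h import *
st()
a=shot('scene','z1.png');b=shot('top','z2.png')
crop(a,340,160,470,270,5,'z1c.png');crop(a,180,290,310,400,5,'z1d.png');crop(b,180,200,470,310,2.7,'z2c.png')
# stripe check
hsv=cv2.cvtColor(b['image'],cv2.COLOR_RGB2HSV)
m=cv2.inRange(hsv,(45,60,110),(85,255,255));m2=np.zeros_like(m);m2[215:260,190:240]=m[215:260,190:240]
m2=cv2.morphologyEx(m2,cv2.MORPH_CLOSE,np.ones((5,5)));pts=cv2.findNonZero(m2)
if pts is not None: print(cv2.minAreaRect(pts),atz(b,cv2.minAreaRect(pts)[0],.106))
E
python3 m.py | head -4
```

```text
t: 17.03
tool_pos: [0.5588, 0.2655, 0.3925]
tool_rot: [0.908, 3.007, -0.0]
contact_force: [0.3, 0.1, -0.7]
opening: 0.0854
t: 17.45
tool_pos: [0.5358, 0.3723, 0.401]
tool_rot: [0.898, 3.003, 0.013]
contact_force: [-0.1, 0.3, -0.3]
opening: 0.0855
t 17.45 pos [535.8 372.3 401. ] F [-0.1  0.3 -0.3] T [0.011 0.031 0.044] open 85.5
[[-0.836, 0.549, 0.01], [0.549, 0.836, 0.006], [-0.005, 0.01, -1.0]]
((211.09458923339844, 237.56756591796875), (14.99594497680664, 15.460935592651367), 35.53767776489258) [0.5775135  0.17313105 0.106     ]
scene [[198.9, 368.2], [264.1, 376.0], [225.5, 309.4], [283.9, 315.5]] [np.int32(220), np.int32(230), np.int32(166), np.int32(173)]
[ 0.5518 -0.149   0.4436] 25.42 [ 0.02 -1.29  0.33  0.56 -0.28  0.67 -0.39  0.48] [ 0.5393 -0.2158]
top [[448.2, 269.5], [427.8, 226.6], [388.9, 296.3], [369.2, 252.8]] [np.int32(121), np.int32(120), np.int32(114), np.int32(114)]
[ 0.5524 -0.1473  0.434 ] 24.86 [ 0.18 -0.06 -0.07  0.16 -0.08 -0.16 -0.13  0.09] [ 0.5392 -0.2141]
```

View pics/z1c.png

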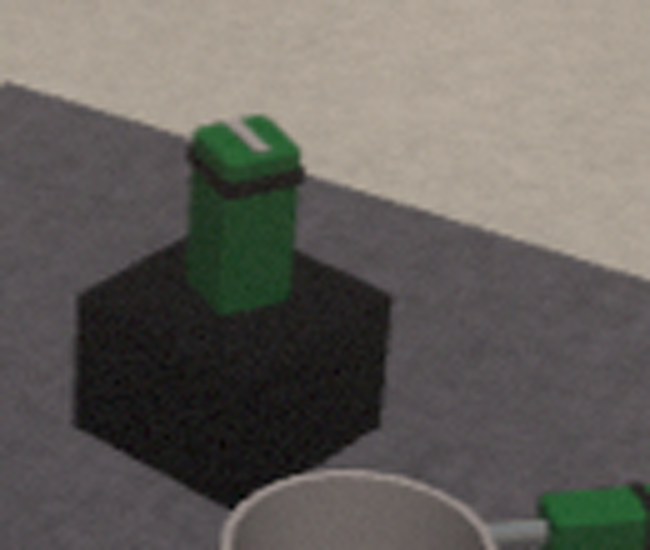

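View pics/z1d.png

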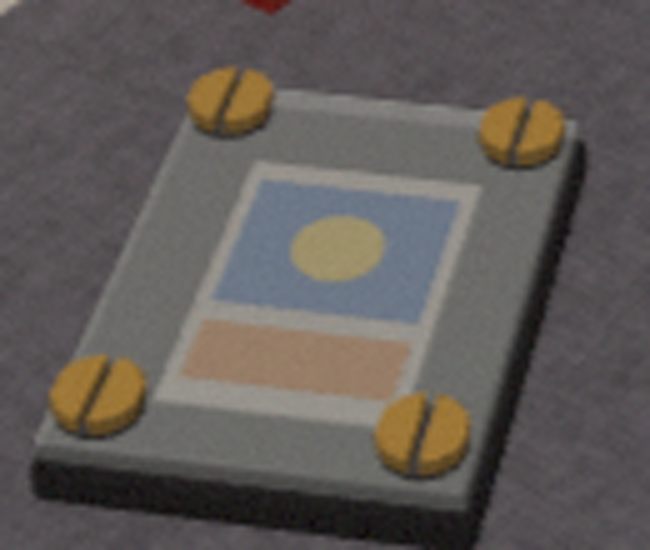

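View pics/z2c.png

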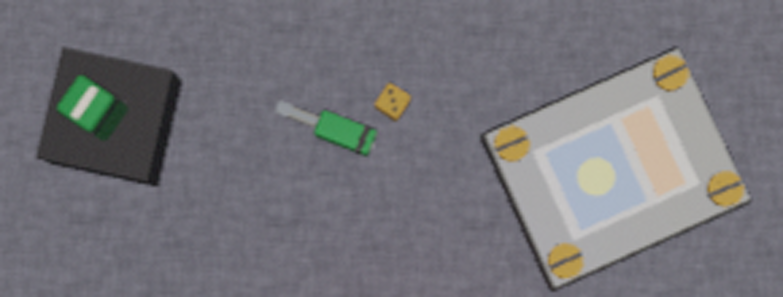

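```bash
python3 - <<'E'
from h import *
a=shot('scene');A=cv2.imread('pics/s0.png').astype(np.float32)[:,:,1]-cv2.imread('pics/s0.png').astype(np.float32)[:,:,2]
i=a['image'].astype(np.float32);B=i[:,:,1]-i[:,:,0]
for n,(r0,r1) in dict(top=(180,200),bottom=(206,228)).items():
    w=cv2.createHanningWindow((34,r1-r0),cv2.CV_32F)
    print(n,cv2.phaseCorrelate(A[r0:r1,371:405].copy(),B[r0:r1,371:405].copy(),w))
for z in(.1,.055):
    P=np.array([.5777,.1714,z]);print(z,[(proj(a,P+d)-proj(a,P)).round(2).tolist() for d in np.array([[-.0002,.0017,0],[0,0,.001],[.001,0,0],[0,.001,0]])])
st()
E
```

```text
top ((0.5053157838561226, -0.7386302406710712), 1.0544948743449316)
bottom ((0.36360583245105005, -0.5747868308877138), 1.1660826156536739)
0.1 [[[0.43, -0.49]], [[0.04, -0.57]], [[0.58, 0.18]], [[0.32, -0.27]]]
0.055 [[[0.42, -0.51]], [[0.03, -0.55]], [[0.56, 0.19]], [[0.31, -0.28]]]
t 17.7 pos [536.7 370.  400.2] F [ 0.5  1.1 -0.4] T [ 0.034 -0.017  0.015] open 85.7
[[-0.834, 0.552, 0.009], [0.552, 0.834, 0.006], [-0.004, 0.009, -1.0]]
```

```bash
python3 -c "
from h import *
print(ctrl.finish_job())"
```

```text
the job is handed in; nothing more can be done
None
```

The open fastener is turned home, the driver is back in its stand, and the job is handed in at about 18 s on the robot's clock.

- **Fastener:** I seated the blade with about 6–7 N of push and turned clockwise to the hard stop. The head sank about 4.0 mm by tool height. In the last pictures its slot runs parallel to the other three fasteners.
- **Torque at the stop:** it read 0.108 Nm on one small step, then 0.166 Nm on the next. That is closer to 0.18 than you asked for. I backed off at once and it fell to zero.
- **Side load while turning:** there was a steady sideways force of about 3–5 N on the driver.
- **Driver:** it went in without resistance and met the stand at the same tool height as when I picked it up. The pictures show it upright and fully down. It sits about 1.7 mm to one side of where it started, which is within the hole's 2 mm side clearance.
- **Robot and bystanders:** the gripper is open and clear of everything. No move touched the deck, the cup, the die or the two smaller drivers; I did not measure their positions again at the end.

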